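# Pack the mincer's parts into the parts tray

## Task

The mincer has been washed: gather its four mincing parts from the cutting board - the plate with the many small holes, the four-armed knife, the ring nut and the solid pusher - into the metal tray, each lying flat (the pusher standing on its flange) centred on its own dark silhouette, the knife's arms over the arms of its silhouette. Leave the two sausage-filling parts, the three-windowed spacer and the hollow tapered tube, where they stand on the board.

Things in the scene. Friction and masses are not known exactly. Their poses are not given: they have to be found in the camera images.
- plate_c (a point): Mincing plate, to be packed: bare steel disc, 58 mm diameter, 14 mm thick, lying flat, with many small dark round holes on its top. The point is the disc's centre, half-way up (7 mm over its underside). Its z axis points up. Starts on the cream cutting board (top 15 mm above the work surface), any yaw, 110 mm or more from its neighbours' centres.
- knife_c (a point): Mincer knife, to be packed: bare steel cross with four equal arms, 58 mm from tip to tip, arms 14 mm wide, 14 mm thick, lying flat, with flat arm ends. The point is its centre, half-way up (7 mm over its underside); its x and y axes run along the arms. Its z axis points up. Starts on the cream cutting board (top 15 mm above the work surface), any yaw, 110 mm or more from its neighbours' centres.
- ring_c (a point): Ring nut, to be packed: thick plain steel ring, 68 mm outside, 50 mm inside, 26 mm tall, with short dark grooves round its outside, lying flat with open middle. The point is on its axis, half-way up (13 mm over its underside). Its z axis points up. Starts on the cream cutting board (top 15 mm above the work surface), any yaw, 110 mm or more from its neighbours' centres.
- pusher_c (a point): Pusher, to be packed: grey plastic, standing upright on a flange of 50 mm diameter and 10 mm thick; straight round stem of 32 mm diameter above it, with a solid domed top, 76 mm tall in all. The point is on its axis, 38 mm over its underside. Its z axis points up. Starts on the cream cutting board (top 15 mm above the work surface), any yaw, 110 mm or more from its neighbours' centres.
- spacer_c (a point): Look-alike, to be left alone: the sausage-filling spacer, bare steel disc of 58 mm diameter, 14 mm thick, but with three large open windows between three spokes and a hub. The point is its centre, half-way up. Its z axis points up. Starts on the cream cutting board (top 15 mm above the work surface), any yaw, 110 mm or more from its neighbours' centres.
- tube_c (a point): Look-alike, to be left alone: the sausage-filling tube, grey plastic, standing on a flange of 50 mm diameter; its stem tapers from 37 to 24 mm diameter and ends in an open hole, 76 mm tall in all. The point is on its axis, 38 mm over its underside. Its z axis points up. Starts on the cream cutting board (top 15 mm above the work surface), any yaw, 110 mm or more from its neighbours' centres.
- pad_plate: Place of the mincing plate. In its middle a dark disc silhouette of 58 mm diameter with small pale dots for the holes. Fixed pale plate, 112 mm square, 4 mm thick, one of four in any order in a shallow tray (268 mm square, rim 11 mm high), 120 mm apart. Origin: centre of its underside, 3 mm above the work surface (flat top at 7 mm); x, y along its edges.
- pad_knife: Place of the knife. In its middle a dark four-armed cross silhouette, 58 mm from tip to tip, its arms along the pad's x and y axes. Fixed pale plate, 112 mm square, 4 mm thick, one of four in any order in a shallow tray (268 mm square, rim 11 mm high), 120 mm apart. Origin: centre of its underside, 3 mm above the work surface (flat top at 7 mm); x, y along its edges.
- pad_ring: Place of the ring nut. In its middle a dark ring silhouette, 68 mm outside and 50 mm inside. Fixed pale plate, 112 mm square, 4 mm thick, one of four in any order in a shallow tray (268 mm square, rim 11 mm high), 120 mm apart. Origin: centre of its underside, 3 mm above the work surface (flat top at 7 mm); x, y along its edges.
- pad_pusher: Place of the pusher. In its middle a plain dark disc silhouette of 50 mm diameter, without dots. Fixed pale plate, 112 mm square, 4 mm thick, one of four in any order in a shallow tray (268 mm square, rim 11 mm high), 120 mm apart. Origin: centre of its underside, 3 mm above the work surface (flat top at 7 mm); x, y along its edges.
There are look-alikes about, which are no part of the job. Leave any blue or purple look-alike of the part that bears plate_c alone.

How it is judged:
By the outcome, as a careful person would: the job done as asked, in the order asked, and still so for the second after the job is handed in, with the robot touching nothing.
It also fails if it takes over 104 s, if anything falls off the work surface, if the arm or the gripper's body presses on something with over 40 N, if the wrist force passes 120 N, or if a joint passes its speed limit or range.

## Robot

A 7-joint arm with a two-finger parallel gripper is mounted at the origin on the work surface. World frame = base frame: x ahead of the robot, y to its left, z up, the work surface at z = 0. Lengths are in m, angles in rad, forces in N, time in s.
With the tool pointing down it reaches from about 0.35 to 0.9 m from the base axis. Payload 8.1 kg.
Tool frame: the origin (TCP) lies at the centre of the arm's flange, where the gripper is bolted on; the fingertips stand 178 mm ahead of it and the grasp point (between the pads) lies 159 mm ahead of it; z points along the fingers, y is the direction in which the jaws open and shut (so a half turn about z gives the same grasp; the last joint's range is limited). The gripper opens to 92 mm and grips with 3 to 60 N. Pads are 19 mm wide; open, the fingers measure 130 mm over their backs; the gripper's body (75 mm by 190 mm) begins 47 mm behind the grasp point.
Start: joints at [-1.278, 0.434, 0.025, 1.573, -0.012, 1.134, -0.075], TCP at [0.241, 0.577, 0.405] pointing down, gripper open.
Joint ranges: [-2.62, 2.62], [-0.44, 2.09], [-1.27, 1.32], [0.08, 2.57], [-1.32, 4.46], [0.12, 2], [-2.74, 2.74]. Speed limits (rad/s): [2.22, 2.22, 3.01, 3.01, 3.14, 3.14, 3.14].

## Interface

Orientations are given as a rotation vector (axis times angle).
In Python, from cell import arm, get_image, camera_model gives the robot as it stands. The module is installed in compiled form; this text tells all that it offers.
- The arm moves only by the shell command python3 -m pendant 'ROWS' [FORCE]. ROWS is JSON, a list that holds one entry, the list of rows, each a list of 7 numbers: the shift along the tool's x, y, z in mm, then the turn, a rotation vector about the tool's x, y, z in rad, then the closure, from -1 (fully open) to 1 (shut). In form: [[[x, y, z, rx, ry, rz, hand], ...]]. A call has 1 to 20 rows; each row is the pose to reach, as a shift and turn from the pose commanded when the call began, along the tool's axes at that moment; what a row does not reach only later rows make up. A row lasts 1/8 s, in which the tool goes at most 62.5 mm and 10.7 degrees, less where a joint would pass 70% of its speed; a pose out of reach is approached as far as the arm can. A call with a gripper value outside its range is refused whole. The fingers move at their own pace and stop on an object; FORCE is the grip in N (left out, the last holds). Time passes only in rows, so rows that repeat a pose let the fingers close. It gives the time, the measured TCP pose, the force and the opening at its end, in the units of the state.
- arm.observe(): the state, without advancing time (a new reading comes with each control period).
- get_image(name): name is "scene" or "top" or "wrist"; returns the picture (420x560x3 uint8, red, green, blue); there is no depth.
- camera_model(name): a dict with "fx", "fy", "cx", "cy" (pixels), "position" and "orientation" of the camera in the world; the wrist camera has in their place "T_tool_cam" (4x4, takes a point from camera to tool coordinates, whose origin is the TCP and whose axes are the flange's). Camera axes: x right, y down, z forward; pixel columns grow to the right and rows downward; lengths in m; the calibration is good to about 2 mm. A picture is of the moment at which its call begins: read the wrist's pose just before it. camera_model takes no time and is no camera call.
- arm.sign_off(): hands the job in, once; it reports no verdict.
The state is a dict: "clock": time; "joints": joint angles; "dq": joint speeds; "joint_efforts": joint torques, N m; "position": TCP position; "ee_rot": TCP orientation; "force": force on the tool from outside, world axes, zero at the start; "ft_torque": the same for the moment, N m; "width": opening from 0.0 (shut) to 1.0 (fully open).
Only numpy, scipy, OpenCV 4.12 (cv2) and the standard library are available. Lean on these libraries where they do the work, as an engineer would, in place of code of your own. Each camera call takes 0.05 s, during which the arm holds its last target.

## Working session

There is one attempt and no reset: what is moved stays moved. The work goes in short steps, Python scripts to look and compute and a shell command to move; the robot and the scene stay as the last step left them, time stands still between calls to the robot, and variables do not carry over. Pictures are saved under pics/ and viewed, and the job is handed in when it is done.

```bash
mkdir -p pics; ls; python3 - <<'E'
from cell import arm,get_image,camera_model
import cv2
s=arm.observe();print(s)
for n in("scene","top","wrist"):
    print(n,camera_model(n))
    cv2.imwrite(f"pics/{n}0.png",get_image(n)[:,:,::-1])
E
```

```text
pics
{'clock': 0.0, 'joints': array([-1.27758192,  0.43520589,  0.02498638,  1.57411896, -0.0115998 ,
        1.13401174, -0.07510954]), 'dq': array([-0.00066853,  0.00056791,  0.00080727,  0.00034569,  0.00199225,
        0.00074002, -0.0009903 ]), 'joint_efforts': array([ 7.83546857e-04, -6.67857957e+01,  9.85439681e-01, -3.14463401e+01,
       -6.04819693e-02,  4.26864345e-02,  1.39133017e-04]), 'position': array([0.24091717, 0.57643499, 0.40394708]), 'ee_rot': array([-6.17801473e-01, -3.08007766e+00,  2.49784204e-03]), 'force': array([-0.41511385,  0.31573516,  0.66449286]), 'ft_torque': array([0.02271225, 0.04922238, 0.01306149]), 'width': 1.0003041827927435}
scene {'fx': 487.2379621377368, 'fy': 487.2379621377368, 'cx': 287.1443481505338, 'cy': 206.74942806999243, 'position': array([ 1.00696243, -0.59247552,  1.05506228]), 'orientation': array([-2.32779688, -0.91586804,  0.33438256])}
top {'fx': 534.4074402398237, 'fy': 534.4074402398237, 'cx': 283.1678312875729, 'cy': 209.38324507727907, 'position': array([ 2.79111565e-01, -2.72454516e-04,  1.36811706e+00]), 'orientation': array([-2.14454536,  2.15301727, -0.13535659])}
wrist {'fx': 294.78338785012465, 'fy': 294.78338785012465, 'cx': 277.062913466579, 'cy': 210.9770486983966, 'T_tool_cam': array([[-6.30625370e-04, -9.54085748e-01, -2.99532951e-01,
         8.22017368e-02],
       [ 9.99999801e-01, -6.05089375e-04, -1.78004108e-04,
         6.07523249e-05],
       [-1.14130236e-05, -2.99533004e-01,  9.54085939e-01,
         1.93004611e-02],
       [ 0.00000000e+00,  0.00000000e+00,  0.00000000e+00,
         1.00000000e+00]])}
```

View pics/top0.png

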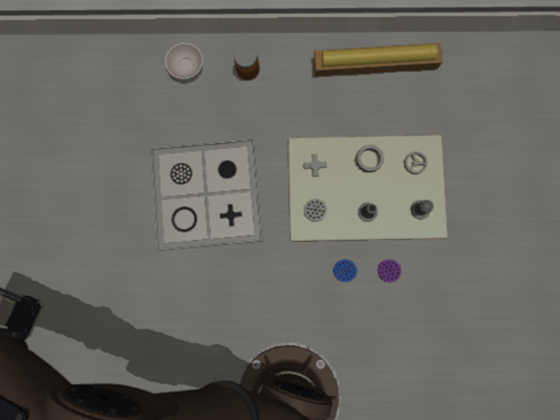

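View pics/scene0.png

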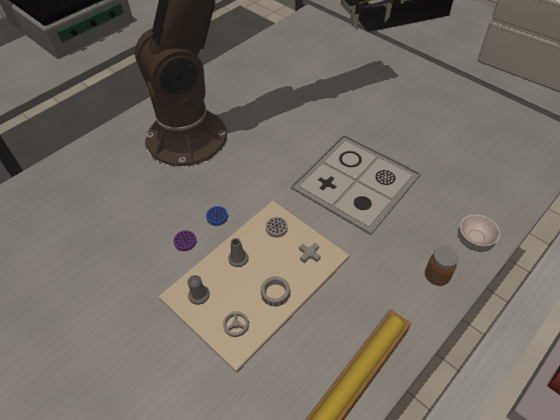

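View pics/wrist0.png

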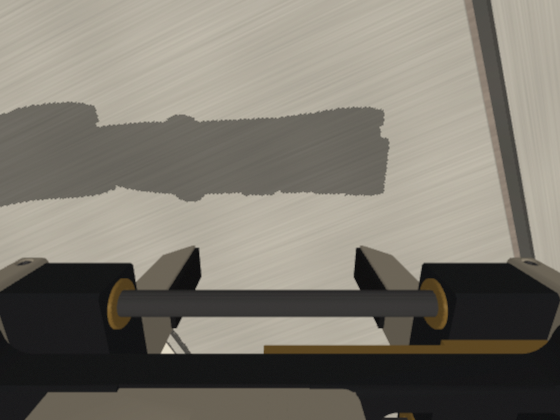

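The top view (image up = +x, left = +y) shows the tray pads: plate (181,174), pusher (227,169), ring (184,219) and knife (231,215). On the board are the knife (315,165), ring (369,158), spacer (415,162) and plate (315,210). The scene view has the tapered tube with an open top next to the plate, which is top (369,210), so the domed pusher is at top (422,208). Next I'll measure from both views.

```bash
cat > h.py <<'E'
import numpy as np,cv2
from scipy.spatial.transform import Rotation as R
from cell import arm,get_image,camera_model
def cam(n,s=None):
    m=camera_model(n)
    K=np.array([[m['fx'],0,m['cx']],[0,m['fy'],m['cy']],[0,0,1]])
    if n=='wrist':
        T=np.eye(4);T[:3,:3]=R.from_rotvec(s['ee_rot']).as_matrix();T[:3,3]=s['position']
        T=T@m['T_tool_cam'];return K,T[:3,:3],T[:3,3]
    return K,R.from_rotvec(m['orientation']).as_matrix(),np.array(m['position'])
def ray(c,uv):
    K,Rm,p=c;d=Rm@np.linalg.solve(K,[uv[0],uv[1],1.]);return p,d/np.linalg.norm(d)
def onz(c,uv,z):
    p,d=ray(c,uv);return p+d*(z-p[2])/d[2]
def proj(c,X):
    K,Rm,p=c;q=K@(Rm.T@(np.asarray(X)-p));return q[:2]/q[2]
def tri(rs):
    A=np.zeros((3,3));b=np.zeros(3)
    for p,d in rs:
        P=np.eye(3)-np.outer(d,d);A+=P;b+=P@p
    X=np.linalg.solve(A,b)
    return X,[round(1e3*np.linalg.norm((np.eye(3)-np.outer(d,d))@(X-p)),1) for p,d in rs]
def shift(s,gx,gy,gz,yaw=None):
    """grasp point target (world), yaw = world angle of tool y axis (mod pi); prints tool-frame shift mm and turn"""
    Rt=R.from_rotvec(s['ee_rot']).as_matrix()
    cy=np.arctan2(Rt[1,1],Rt[0,1])
    if yaw is None: yaw=cy
    dy=(yaw-cy+np.pi/2)%np.pi-np.pi/2; yaw=cy+dy
    y=np.array([np.cos(yaw),np.sin(yaw),0]);z=np.array([0,0,-1.]);x=np.cross(y,z)
    Rg=np.c_[x,y,z]
    tcp=np.array([gx,gy,gz+.159])
    d=Rt.T@(tcp-s['position'])*1e3; r=R.from_matrix(Rt.T@Rg).as_rotvec()
    return np.round(d,1),np.round(r,3)
def gp(s):
    Rt=R.from_rotvec(s['ee_rot']).as_matrix()
    return s['position']+Rt[:,2]*.159, np.degrees(np.arctan2(Rt[1,1],Rt[0,1])), Rt[:,2]
E
python3 - <<'E'
from h import *
c=cam('top')
for n,uv,z in [('plateP',(181,174),.007),('pushP',(227,169),.007),('ringP',(184,219),.007),('knifeP',(231,215),.007),('knife',(315,165),.029),('ring',(369,158),.041),('spacer',(415,162),.029),('plate',(315,210),.029),('tube',(366,209),.091),('pusher',(427,207),.08)]:
    print(n,onz(c,uv,z).round(3))
img=get_image('top')[:,:,::-1];cv2.imwrite('pics/topz.png',cv2.convertScaleAbs(cv2.resize(img[130:290,140:460],None,fx=2.5,fy=2.5,interpolation=cv2.INTER_CUBIC),alpha=1.5))
img=get_image('scene')[:,:,::-1];cv2.imwrite('pics/scz.png',cv2.resize(img[120:370,150:430],None,fx=2.4,fy=2.4,interpolation=cv2.INTER_CUBIC))
s=arm.observe();print(gp(s),s['clock']);print(shift(s,.5,.12,.25,np.pi/2))
E
```

```text
plateP [0.556 0.275 0.007]
pushP [0.568 0.155 0.007]
ringP [0.438 0.265 0.007]
knifeP [0.448 0.144 0.007]
knife [ 0.573 -0.072  0.029]
ring [ 0.588 -0.208  0.041]
spacer [ 0.579 -0.327  0.029]
plate [ 0.457 -0.071  0.029]
tube [ 0.451 -0.19   0.091]
pusher [ 0.456 -0.34   0.08 ]
(array([0.24092201, 0.57646361, 0.24533968]), np.float64(67.31797944867559), array([-1.96612362e-04, -7.32302880e-04, -9.99999713e-01])) 0.25
(array([-415.1, -321.4,   -4.4]), array([-0.001, -0.   , -0.396]))
```

View pics/topz.png

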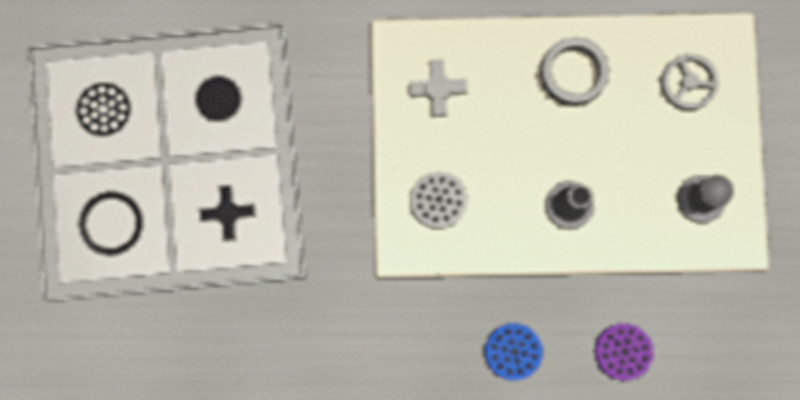

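View pics/scz.png

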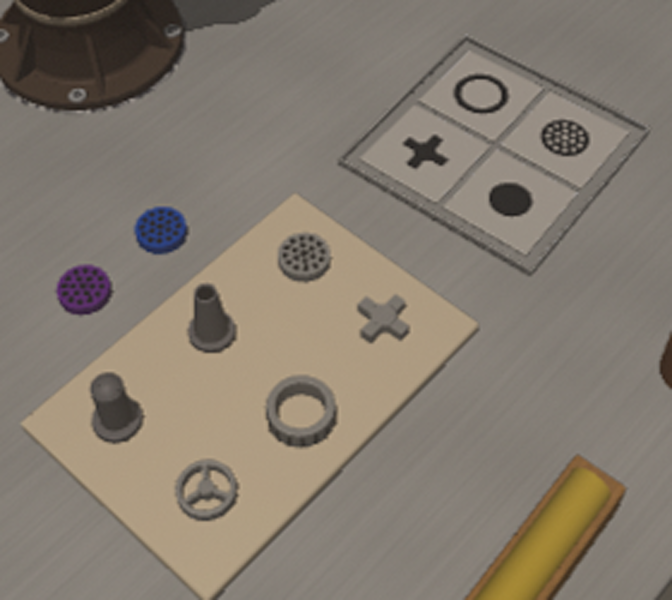

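```bash
python3 - <<'E'
from h import *
s=arm.observe();print(shift(s,.60,.21,.24,np.pi/2))
E
```

```text
(array([-472.6, -199.8,    5.5]), array([-0.001, -0.   , -0.396]))
```

```bash
python3 -m pendant '[[[-60,-25,0,0,0,-0.05,-1],[-120,-50,0,0,0,-0.1,-1],[-180,-75,0,0,0,-0.2,-1],[-240,-100,0,0,0,-0.25,-1],[-300,-130,0,0,0,-0.3,-1],[-360,-155,0,0,0,-0.396,-1],[-420,-180,0,0,0,-0.396,-1],[-473,-200,5,0,0,-0.396,-1],[-473,-200,5,0,0,-0.396,-1],[-473,-200,5,0,0,-0.396,-1],[-473,-200,5,0,0,-0.396,-1],[-473,-200,5,0,0,-0.396,-1]]]'
python3 - <<'E'
from h import *
s=arm.observe();print(gp(s),s['clock'],s['dq'].round(3))
cv2.imwrite('pics/w1.png',get_image('wrist')[:,:,::-1]);np.savez('w1',p=s['position'],r=s['ee_rot'])
print(shift(s,.60,-.14,.24,np.pi/2))
E
```

```text
clock: 1.75
position: [0.5992, 0.2116, 0.4]
ee_rot: [0.005, -3.141, -0.001]
force: [0.2, 0.6, -0.4]
width: 1.002
(array([0.59921586, 0.21169309, 0.24096812]), np.float64(90.17381538491615), array([-1.97149573e-04,  8.21893073e-04, -9.99999643e-01])) 1.75 [ 0.005  0.001  0.009 -0.002  0.002  0.001  0.001]
(array([ 3.000e-01, -3.516e+02,  7.000e-01]), array([ 0.001, -0.   ,  0.003]))
```

View pics/w1.png

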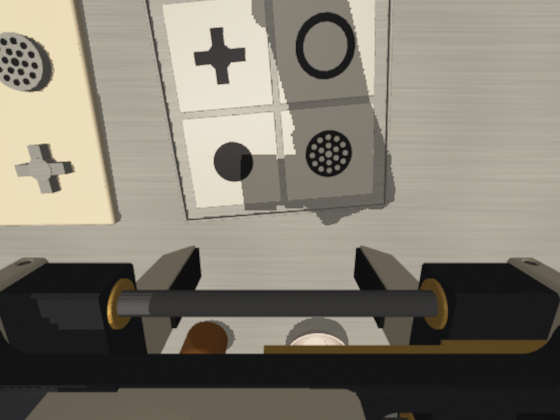

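Wrist view 1 shows the tray silhouettes: knife (220,56), ring (325,46), pusher (233,161) and plate (329,153). The arm's shadow covers part of the tray. Now the board.

```bash
python3 -m pendant '[[[0,-60,0,0,0,0,-1],[0,-120,0,0,0,0,-1],[0,-180,0,0,0,0,-1],[0,-240,0,0,0,0,-1],[0,-300,0,0,0,0,-1],[0,-350,0,0,0,0,-1],[0,-350,0,0,0,0,-1],[0,-350,0,0,0,0,-1],[0,-350,0,0,0,0,-1]]]'
python3 - <<'E'
from h import *
s=arm.observe();print(gp(s),s['clock'],s['dq'].round(3))
cv2.imwrite('pics/w2.png',get_image('wrist')[:,:,::-1]);np.savez('w2',p=s['position'],r=s['ee_rot'])
E
```

```text
clock: 2.92
position: [0.6006, -0.1381, 0.3998]
ee_rot: [-0.005, 3.141, 0.002]
force: [0.6, -0.4, -0.2]
width: 1.005
(array([ 0.600631  , -0.13794534,  0.24075303]), np.float64(90.18353937220807), array([ 1.10254103e-04,  9.57731856e-04, -9.99999535e-01])) 2.925 [-0.001  0.002  0.004 -0.002  0.003  0.001  0.001]
```

View pics/w2.png

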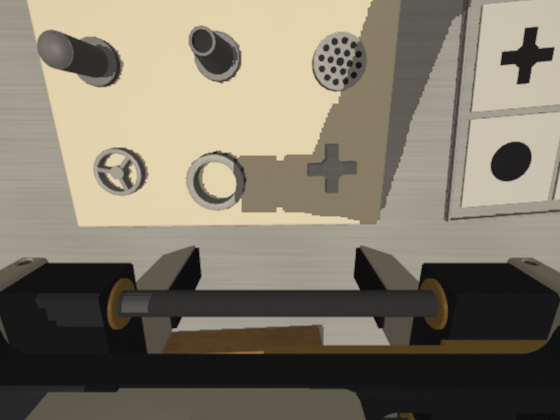

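Wrist view 2 shows the plate at (339,61), knife (332,168), ring (216,181) and pusher (55,48 top to 100,65 flange), plus the spacer and tube. Next I'll extract centroids in all views and triangulate.

```bash
cat > det.py <<'E'
from h import *
def load(n):
    if n=='top' or n=='scene': return cv2.imread(f'pics/{n}0.png'),cam(n)
    z=np.load(n+'.npz');return cv2.imread(f'pics/{n}.png'),cam('wrist',{'position':z['p'],'ee_rot':z['r']})
def blob(mask,uv,rad=12,clos=0):
    if clos: mask=cv2.morphologyEx(mask,cv2.MORPH_CLOSE,np.ones((clos,clos),np.uint8))
    cs,_=cv2.findContours(mask,cv2.RETR_EXTERNAL,cv2.CHAIN_APPROX_NONE)
    best=None
    for c in cs:
        if cv2.contourArea(c)<40: continue
        m=cv2.moments(c);u=np.array([m['m10'],m['m01']])/m['m00']
        d=np.hypot(*(u-uv))
        if d<rad and (best is None or d<best[0]): best=(d,u,c)
    return best
def sil(n,uv):
    img,c=load(n);v=cv2.cvtColor(img,cv2.COLOR_BGR2HSV)[:,:,2]
    r=60 if n[0]=='w' else 22
    x0,y0=max(0,uv[0]-r),max(0,uv[1]-r)
    bg=cv2.GaussianBlur(v,(3,3),0)
    t=70 if n[0]=='w' else (75 if n=='scene' else 75)
    b=blob((bg<t).astype(np.uint8)*255,uv)
    return b,c
E
python3 - <<'E'
from det import *
S={'plate':dict(w1=(329,153),top=(181,174),scene=(385,177)),
'pusher':dict(w1=(233,161),w2=(511,161),top=(227,169),scene=(363,203)),
'ring':dict(w1=(325,46),top=(184,219),scene=(350,159)),
'knife':dict(w1=(220,56),w2=(527,54),top=(231,215),scene=(327,183))}
for k,d in S.items():
    rs=[];o=[]
    for n,uv in d.items():
        b,c=sil(n,uv)
        if b is None: o.append((n,None));continue
        rs.append(ray(c,b[1]));o.append((n,b[1].round(1),int(cv2.contourArea(b[2])),onz(c,b[1],.007).round(4)))
    print(k,*o,sep='\n  ')
    if len(rs)>1: X,e=tri(rs);print('  tri',X.round(4),e)
E
```

```text
plate
  ('w1', array([328.3, 153.1]), 1589, array([0.5583, 0.2762, 0.007 ]))
  ('top', None)
  ('scene', None)
pusher
  ('w1', array([233.5, 161.8]), 1023, array([0.5694, 0.1571, 0.007 ]))
  ('w2', array([510.8, 161.1]), 1075, array([0.5691, 0.1574, 0.007 ]))
  ('top', array([226.9, 169. ]), 215, array([0.5684, 0.1558, 0.007 ]))
  ('scene', array([362.2, 202.8]), 152, array([0.5714, 0.1561, 0.007 ]))
  tri [0.5696 0.157  0.0058] [np.float64(0.1), np.float64(1.2), np.float64(1.4), np.float64(1.3)]
ring
  ('w1', array([324.9,  45.4]), 2992, array([0.4382, 0.2659, 0.007 ]))
  ('top', array([183.9, 218.8]), 445, array([0.4385, 0.2647, 0.007 ]))
  ('scene', array([350. , 158.9]), 229, array([0.442 , 0.2649, 0.007 ]))
  tri [0.439  0.2662 0.0044] [np.float64(1.4), np.float64(1.0), np.float64(1.8)]
knife
  ('w1', array([219.1,  55.3]), 851, array([0.4486, 0.1459, 0.007 ]))
  ('w2', array([526.9,  55.2]), 1024, array([0.4491, 0.1469, 0.007 ]))
  ('top', array([230.2, 214.6]), 124, array([0.449, 0.146, 0.007]))
  ('scene', array([326.6, 182.6]), 72, array([0.4515, 0.1462, 0.007 ]))
  tri [0.4495 0.1464 0.0067] [np.float64(1.0), np.float64(0.7), np.float64(0.5), np.float64(1.8)]
```

```bash
python3 - <<'E'
from det import *
# tray fit
P=np.array([[.5583,.2762],[.5692,.157],[.4384,.2655],[.4489,.1463]]);L=np.array([[.06,.06],[.06,-.06],[-.06,.06],[-.06,-.06]])
c=P.mean(0);H=L.T@(P-c);a=np.arctan2(H[0,1]-H[1,0],H[0,0]+H[1,1]);Rm=np.array([[np.cos(a),-np.sin(a)],[np.sin(a),np.cos(a)]])
print('tray',c,np.degrees(a),(c+L@Rm.T).round(4).tolist())
O={'plate':dict(w2=(339,61),w1=(20,62),top=(315,210),scene=(277,227)),
'knife':dict(w2=(332,168),w1=(43,168),top=(315,165),scene=(310,252)),
'ring':dict(w2=(216,181),top=(369,158),scene=(275,291)),
'pusher':dict(w2=(80,57),top=(424,208),scene=(197,288))}
for k,d in O.items():
    o=[];rs=[]
    for n,uv in d.items():
        img,cc=load(n);hsv=cv2.cvtColor(img,cv2.COLOR_BGR2HSV)
        g=cv2.GaussianBlur(img,(3,3),0).astype(int)
        sat=(g[:,:,2]-g[:,:,0])*100//np.maximum(g.max(2),1)
        m=(sat<(16 if n[0]=='w' else 14)).astype(np.uint8)*255
        if n=='top' and k=='plate': print('satmed',sat[150:235,292:440:10].max(),sat[208:212,313:318])
        cv2.imwrite(f'pics/m_{n}.png',m)
        b=blob(m,uv,16,3)
        if b is None:o.append((n,None));continue
        x=b[2][:,0];el=cv2.minAreaRect(b[2])
        rs.append(ray(cc,b[1]));o.append((n,b[1].round(1),cv2.contourArea(b[2]),cv2.boundingRect(b[2]),np.round(el[2],1),onz(cc,b[1],{'ring':.041,'pusher':.05}.get(k,.029)).round(4)))
    print(k,*o,sep='\n  ')
    if len(rs)>1: X,e=tri(rs);print('  tri',X.round(4),e)
E
```

```text
tray [0.5037  0.21125] 5.110224446331813 [[0.5581, 0.2764], [0.5688, 0.1568], [0.4386, 0.2657], [0.4493, 0.1461]]
satmed 14 [[5 5 4 4 3]
 [5 4 4 4 5]
 [5 4 3 3 5]
 [4 4 4 4 3]]
plate
  ('w2', array([339.1,  61. ]), 2362.5, (313, 32, 53, 59), np.float64(90.0), array([ 0.4593, -0.071 ,  0.029 ]))
  ('w1', array([22.7, 62.9]), 2327.5, (0, 33, 51, 58), np.float64(90.0), array([ 0.4605, -0.0627,  0.029 ]))
  ('top', None)
  ('scene', array([268.1, 218. ]), 178830.5, (0, 0, 560, 420), np.float64(90.0), array([ 0.43  , -0.0687,  0.029 ]))
  tri [ 0.4518 -0.0699  0.032 ] [np.float64(8.1), np.float64(11.3), np.float64(18.0)]
knife
  ('w2', array([331.5, 168. ]), 957.5, (308, 144, 49, 49), np.float64(43.5), array([ 0.575 , -0.0724,  0.029 ]))
  ('w1', array([ 43. , 168.2]), 1240.0, (15, 145, 57, 48), np.float64(35.3), array([ 0.5745, -0.0676,  0.029 ]))
  ('top', None)
  ('scene', None)
  tri [ 0.5755 -0.0715  0.0242] [np.float64(0.2), np.float64(0.2)]
ring
  ('w2', array([215.6, 180.8]), 2528.5, (187, 152, 59, 58), np.float64(31.0), array([ 0.5883, -0.2093,  0.041 ]))
  ('top', None)
  ('scene', None)
pusher
  ('w2', None)
  ('top', None)
  ('scene', None)
```

View pics/m_w2.png

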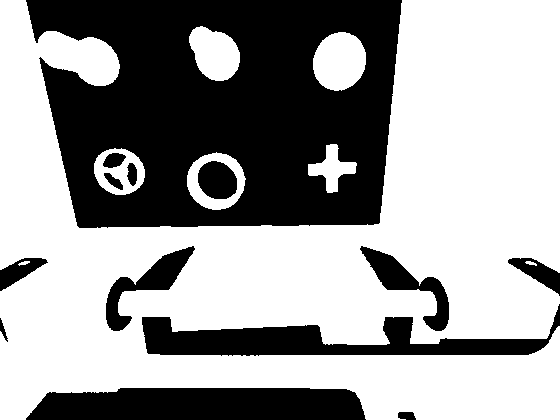

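```bash
python3 - <<'E'
from det import *
O={'plate':(315,210),'knife':(315,165),'ring':(369,158),'pusher':(423,208)}
W={'plate':(339,61),'knife':(332,168),'ring':(216,181),'pusher':(85,57)}
SC={'plate':(277,227),'knife':(310,252),'ring':(275,291),'pusher':(197,288)}
def mk(n,t):
    img,cc=load(n);g=cv2.GaussianBlur(img,(3,3),0).astype(int)
    s=(g[:,:,2]-g[:,:,0])*100//np.maximum(g.max(2),1)
    return (s<t).astype(np.uint8)*255,cc,s
mt,ct,s=mk('top',9);print(s[150:230:10,340]);
ms,cs,ss=mk('scene',14);print(ss[225:230,270:285:3], ss[270,285:300:5])
mw,cw,_=mk('w2',16)
for k in O:
    rs=[]
    for n,m,c,uv in(('top',mt,ct,O[k]),('w2',mw,cw,W[k]),('scene',ms,cs,SC[k])):
        b=blob(m,uv,20)
        if b is None: print(k,n,None);continue
        rs.append(ray(c,b[1]));print(k,n,b[1].round(1),cv2.contourArea(b[2]),onz(c,b[1],.028).round(4))
    if len(rs)>1:
        X,e=tri(rs);print(' ',X.round(4),e)
    if k=='knife':
        b=blob(mw,W[k]);pts=np.array([onz(cw,p,.029)[:2] for p in b[2][:,0]]);q=pts-pts.mean(0);z=q[:,0]+1j*q[:,1];
        w=abs(z)>.02
        print('  arm yaw',np.degrees(np.angle(np.sum(z[w]**4)))/4, abs(z).max())
E
```

```text
[12 12 11 11 10 10 10  9]
[[11 11 14 12 11]
 [11 12 14 13 11]
 [12 13 12 13 11]
 [13 12 13 12 12]
 [13 12 12 11 12]] [25 25 25]
plate top None
plate w2 [339.1  61. ] 2360.5 [ 0.4591 -0.0708  0.028 ]
plate scene [268.1 218.1] 178786.0 [ 0.4295 -0.0683  0.028 ]
  [ 0.4622 -0.0867  0.0771] [np.float64(8.4), np.float64(8.4)]
knife top None
knife w2 [331.5 168. ] 957.5 [ 0.5751 -0.0722  0.028 ]
knife scene None
  arm yaw 3.2961976788323306 0.02944397207162296
ring top None
ring w2 [215.6 180.8] 2528.5 [ 0.591 -0.212  0.028]
ring scene None
pusher top None
pusher w2 None
pusher scene None
```

```bash
sed -i 's/RETR_EXTERNAL/RETR_LIST/; s/<40: continue/<40 or cv2.contourArea(c)>5000: continue/' det.py; python3 - <<'E'
from det import *
O={'plate':(315,210),'knife':(315,165),'ring':(369,158),'pusher':(423,208)}
W={'plate':(339,61),'knife':(332,168),'ring':(216,181),'pusher':(85,57)}
SC={'plate':(277,227),'knife':(310,252),'ring':(275,291),'pusher':(197,288)}
def mk(n,t):
    img,cc=load(n);g=cv2.GaussianBlur(img,(3,3),0).astype(int)
    s=(g[:,:,2]-g[:,:,0])*100//np.maximum(g.max(2),1)
    return (s<t).astype(np.uint8)*255,cc
mt,ct=mk('top',8);ms,cs=mk('scene',18);mw,cw=mk('w2',16)
for k in O:
    rs=[]
    for n,m,c,uv in(('top',mt,ct,O[k]),('w2',mw,cw,W[k]),('scene',ms,cs,SC[k])):
        b=blob(m,uv,20)
        if b is None: print(k,n,None);continue
        rs.append(ray(c,b[1]));print(k,n,b[1].round(1),cv2.contourArea(b[2]),cv2.boundingRect(b[2]),onz(c,b[1],.028).round(4))
    if len(rs)>1:
        X,e=tri(rs);print(' ',X.round(4),e)
E
```

```text
plate top [315.3 209.6] 366.0 (304, 199, 23, 22) [ 0.4581 -0.0717  0.028 ]
plate w2 [339.1  61. ] 2360.5 (313, 32, 53, 59) [ 0.4591 -0.0708  0.028 ]
plate scene [276.1 226.6] 305.5 (266, 217, 21, 20) [ 0.4646 -0.0741  0.028 ]
  [ 0.4591 -0.0706  0.0206] [np.float64(1.5), np.float64(1.7), np.float64(1.4)]
knife top [315.  164.7] 155.0 (304, 154, 22, 22) [ 0.5741 -0.0721  0.028 ]
knife w2 [331.5 168. ] 957.5 (308, 144, 49, 49) [ 0.5751 -0.0722  0.028 ]
knife scene [309.2 251.9] 203.5 (300, 243, 20, 19) [ 0.5801 -0.0741  0.028 ]
  [ 0.5763 -0.0713  0.021 ] [np.float64(1.4), np.float64(0.5), np.float64(1.1)]
ring top [369.6 158. ] 318.0 (359, 148, 22, 21) [ 0.5908 -0.2119  0.028 ]
ring w2 [215.6 180.8] 2528.5 (187, 152, 59, 58) [ 0.591 -0.212  0.028]
ring scene [274.7 290.8] 266.0 (264, 283, 23, 17) [ 0.5925 -0.2115  0.028 ]
  [ 0.5915 -0.2118  0.0269] [np.float64(0.5), np.float64(0.5), np.float64(1.0)]
pusher top [421.4 208.7] 271.5 (412, 200, 21, 19) [ 0.4592 -0.3395  0.028 ]
pusher w2 None
pusher scene [196.9 290.5] 384.0 (188, 276, 21, 28) [ 0.4565 -0.3365  0.028 ]
  [ 0.4588 -0.338   0.0327] [np.float64(0.3), np.float64(0.3)]
```

Triangulation (residuals ≤2 mm, heights match the text): plate (0.459,-0.071), knife (0.5755,-0.072, yaw about 3.3°), ring (0.591,-0.212), pusher about (0.459,-0.338), tray yaw 5.1°. I'll start with the plate and set the jaws at 45° to stay clear of the tube.

```bash
python3 - <<'E'
from h import *
s=arm.observe();print(shift(s,.459,-.071,.13,np.pi/4))
E
```

```text
(array([141.4,  67.7, 110.8]), array([ 0.001, -0.   ,  0.788]))
```

```bash
python3 -m pendant '[[[40,20,20,0,0,0.18,-1],[80,35,45,0,0,0.36,-1],[115,55,75,0,0,0.54,-1],[141,68,111,0,0,0.72,-1],[141,68,111,0,0,0.788,-1],[141,68,111,0,0,0.788,-1],[141,68,111,0,0,0.788,-1],[141,68,111,0,0,0.788,-1]]]' 30
python3 - <<'E'
from h import *
s=arm.observe();print(gp(s),s['clock'],s['dq'].round(3))
cv2.imwrite('pics/w3.png',get_image('wrist')[:,:,::-1]);np.savez('w3',p=s['position'],r=s['ee_rot'])
print(shift(s,.459,-.071,.037,np.pi/4))
E
```

```text
clock: 3.98
position: [0.4598, -0.0723, 0.2891]
ee_rot: [1.204, 2.901, 0.001]
force: [0.0, 0.3, 0.1]
width: 1.003
(array([ 0.45993173, -0.07229322,  0.13009132]), np.float64(44.917743301122435), array([ 1.05781999e-03,  1.16398974e-05, -9.99999440e-01])) 3.975 [-0.     0.     0.001  0.002 -0.002 -0.    -0.004]
(array([ 1.5,  0.3, 93.1]), array([ 0.001,  0.001, -0.001]))
```

View pics/w3.png

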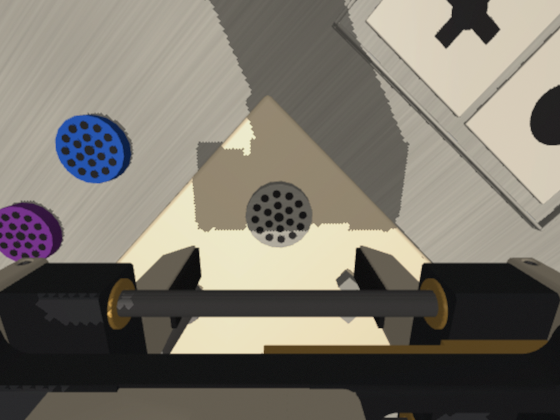

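The plate sits at (279,214), midway between the fingers. Refining from this view.

```bash
python3 - <<'E'
from det import *
img,c=load('w3');g=cv2.GaussianBlur(img,(3,3),0).astype(int)
s=(g[:,:,2]-g[:,:,0])*100//np.maximum(g.max(2),1)
b=blob((s<14).astype(np.uint8)*255,(279,214),15)
v=cv2.cvtColor(img,cv2.COLOR_BGR2GRAY)
if b is not None: print(b[1],cv2.contourArea(b[2]),cv2.boundingRect(b[2]),onz(c,b[1],.028))
m=(v<60).astype(np.uint8);n,l,st,ce=cv2.connectedComponentsWithStats(m)
h=[(ce[i]) for i in range(1,n) if 8<st[i,4]<150 and np.hypot(*(ce[i]-(279,214)))<30];h=np.array(h);print(len(h),h.mean(0),onz(c,h.mean(0),.029))
E
```

```text
[278.39214766 214.38510871] 3196.5 (246, 182, 65, 65) [ 0.45839682 -0.06945078  0.028     ]
19 [278.50809822 216.61363568] [ 0.45965974 -0.07058124  0.029     ]
```

```bash
python3 -m pendant '[[[2,1,40,0,0,0,-1],[2,1,75,0,0,0,-1],[2,1,93,0,0,0,-1],[2,1,93,0,0,0,-1],[2,1,93,0,0,0,-1],[2,1,93,0,0,0,1],[2,1,93,0,0,0,1],[2,1,93,0,0,0,1],[2,1,93,0,0,0,1],[2,1,93,0,0,0,1]]]' 30; python3 - <<'E'
from h import *
s=arm.observe();print(gp(s),s['width'])
E
```

```text
clock: 5.28
position: [0.4587, -0.0701, 0.1958]
ee_rot: [1.206, 2.901, 0.0]
force: [-0.5, -0.3, 3.3]
width: 0.624
(array([ 0.45876295, -0.07007281,  0.03684293]), np.float64(44.862299588975944), array([ 3.12470994e-04,  9.57135421e-05, -9.99999947e-01])) 0.6236873849371233
```

Gripped at 57.4 mm, which matches 58. Lifting.

```bash
python3 -m pendant '[[[0,0,-40,0,0,0,1],[0,0,-80,0,0,0,1],[0,0,-100,0,0,0,1],[0,0,-100,0,0,0,1]]]'; python3 - <<'E'
from h import *
s=arm.observe();print(gp(s),s['width'])
print(shift(s,.5583,.2763,.13,np.pi/4))
E
```

```text
clock: 5.78
position: [0.4589, -0.0702, 0.2967]
ee_rot: [1.205, 2.899, 0.002]
force: [0.9, 0.1, -2.9]
width: 0.624
(array([ 0.45931987, -0.07012146,  0.13765321]), np.float64(44.86758612687357), array([ 2.56952365e-03,  2.23711127e-04, -9.99996674e-01])) 0.6235773512013439
(array([175.4, 314.8,   8. ]), array([ 0.002,  0.002, -0.002]))
```

```bash
python3 -m pendant '[[[25,45,0,0,0,0,1],[52,93,0,0,0,0,1],[80,142,0,0,0,0,1],[107,191,0,0,0,0,1],[134,240,0,0,0,0,1],[158,284,4,0,0,0,1],[175,315,7,0,0,0,1],[175,315,7,0,0,0,1],[175,315,7,0,0,0,1],[175,315,7,0,0,0,1]]]'; python3 - <<'E'
from h import *
s=arm.observe();print(gp(s),s['width'],s['dq'].round(3))
cv2.imwrite('pics/w4.png',get_image('wrist')[:,:,::-1]);np.savez('w4',p=s['position'],r=s['ee_rot'])
print(shift(s,.5583,.2763,.0295,np.pi/4))
E
```

```text
clock: 7.02
position: [0.5584, 0.2746, 0.2881]
ee_rot: [-1.208, -2.9, 0.002]
force: [-0.0, -1.0, -2.4]
width: 0.623
(array([0.55827922, 0.2744318 , 0.12914543]), np.float64(44.756387433800974), array([-8.77644646e-04, -1.04653907e-03, -9.99999067e-01])) 0.6225038978480076 [ 0.001 -0.007 -0.001 -0.007 -0.     0.002 -0.002]
(array([ 1.3,  1.2, 99.6]), array([-0.001,  0.   , -0.004]))
```

View pics/w4.png

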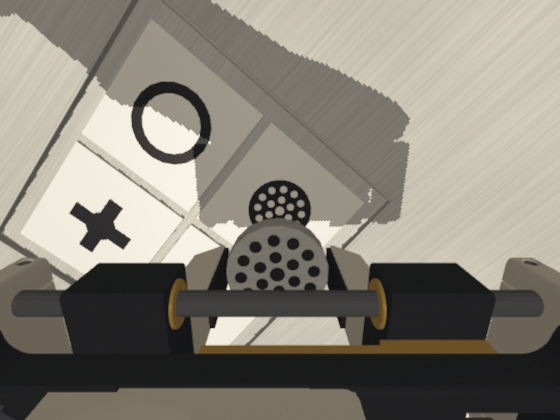

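The held plate is at (277,270), with its silhouette just beyond at (280,205). Lowering now, then release, lift and check.

```bash
python3 -m pendant '[[[1,1,40,0,0,0,1],[1,1,75,0,0,0,1],[1,1,96,0,0,0,1],[1,1,99,0,0,0,1],[1,1,99,0,0,0,1],[1,1,99,0,0,0,1],[1,1,99,0,0,0,0.3],[1,1,99,0,0,0,-0.3],[1,1,99,0,0,0,-1],[1,1,99,0,0,0,-1],[1,1,99,0,0,0,-1],[1,1,50,0,0,0,-1],[1,1,0,0,0,0,-1],[1,1,-10,0,0,0,-1],[1,1,-10,0,0,0,-1],[1,1,-10,0,0,0,-1]]]'; python3 - <<'E'
from h import *
s=arm.observe();print(gp(s),s['width'],s['dq'].round(3),s['clock'])
cv2.imwrite('pics/w5.png',get_image('wrist')[:,:,::-1]);np.savez('w5',p=s['position'],r=s['ee_rot'])
E
```

```text
clock: 9.07
position: [0.5579, 0.2774, 0.2972]
ee_rot: [-1.205, -2.9, 0.003]
force: [0.1, -0.8, 0.2]
width: 0.997
(array([0.55754232, 0.27716619, 0.13816584]), np.float64(44.86564776890501), array([-0.00214714, -0.00121976, -0.99999695])) 0.9970259114581841 [ 0.     0.007 -0.002  0.002 -0.     0.003 -0.002] 9.075
```

View pics/w5.png

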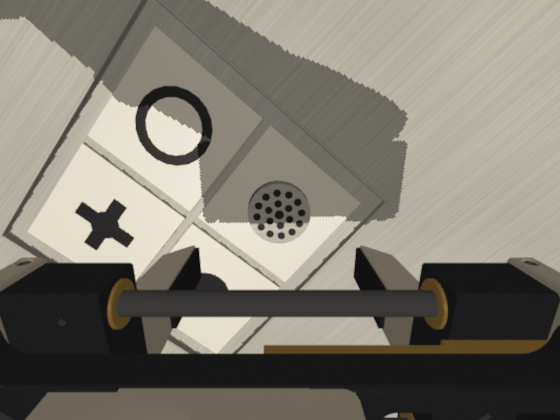

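The plate lies in the middle of its pad at (279,211). I'll check it against the ring and knife silhouettes in the same view.

```bash
cat >> det.py <<'E'
def holes(n,uv,r,t=60,z=.021):
    img,c=load(n);v=cv2.cvtColor(img,cv2.COLOR_BGR2GRAY)
    m=(v<t).astype(np.uint8);k,l,st,ce=cv2.connectedComponentsWithStats(m)
    h=np.array([ce[i] for i in range(1,k) if 5<st[i,4]<150 and np.hypot(*(ce[i]-uv))<r])
    return len(h),h.mean(0),onz(c,h.mean(0),z)
E
python3 - <<'E'
from det import *
print(holes('w5',(279,211),32,55))
a=np.radians(5.11);ex=np.array([np.cos(a),np.sin(a)]);ey=np.array([-np.sin(a),np.cos(a)])
for n,uv in(('ring',(174,125)),('knife',(105,225))):
    b,c=sil('w5',uv);X=onz(c,b[1],.007)[:2];print(n,b[1],X.round(4),'->plate pad',(X+.12*ex+(0 if n=='ring' else .12)*ey).round(4))
s=arm.observe();print(shift(s,.5755,-.0719,.13,np.radians(93.3)))
E
```

```text
(18, array([279.73996124, 213.52937064]), array([0.55946187, 0.27787701, 0.021     ]))
ring [173.61544761 124.63212358] [0.438 0.267] ->plate pad [0.5575 0.2777]
knife [104.37289855 224.20565217] [0.4489 0.1459] ->plate pad [0.5577 0.2761]
(array([-259.9, -233.9,    8.5]), array([-0.002, -0.002, -0.845]))
```

Plate within about 2 mm of centre. Next, hover over the knife.

```bash
python3 -m pendant '[[[-40,-36,0,0,0,-0.15,-1],[-82,-74,0,0,0,-0.3,-1],[-124,-112,0,0,0,-0.45,-1],[-166,-150,0,0,0,-0.6,-1],[-208,-188,0,0,0,-0.75,-1],[-240,-216,4,0,0,-0.845,-1],[-260,-234,8,0,0,-0.845,-1],[-260,-234,8,0,0,-0.845,-1],[-260,-234,8,0,0,-0.845,-1],[-260,-234,8,0,0,-0.845,-1]]]'; python3 - <<'E'
from h import *
s=arm.observe();print(gp(s),s['width'],s['dq'].round(3),s['clock'])
cv2.imwrite('pics/w6.png',get_image('wrist')[:,:,::-1]);np.savez('w6',p=s['position'],r=s['ee_rot'])
from det import *
img,c=load('w6');g=cv2.GaussianBlur(img,(3,3),0).astype(int)
q=(g[:,:,2]-g[:,:,0])*100//np.maximum(g.max(2),1)
b=blob((q<15).astype(np.uint8)*255,(279,214),30)
if b is not None:
    print(b[1],cv2.contourArea(b[2]),cv2.boundingRect(b[2]),onz(c,b[1],.028))
    pts=np.array([onz(c,p,.029)[:2] for p in b[2][:,0]]);d=pts-onz(c,b[1],.029)[:2];z=d[:,0]+1j*d[:,1];w=abs(z)>.02
    yaw=np.angle(np.sum(z[w]**4))/4
    print('yaw',np.degrees(yaw)); X=onz(c,b[1],.028);print(shift(s,X[0],X[1],.037,yaw+np.pi/2))
E
```

```text
clock: 10.38
position: [0.5761, -0.0703, 0.2905]
ee_rot: [0.093, -3.14, -0.001]
force: [-0.3, -0.7, 0.1]
width: 0.997
(array([ 0.57599287, -0.07016569,  0.13146032]), np.float64(93.39487213009454), array([-3.99426669e-04,  6.80045314e-04, -9.99999689e-01])) 0.9973020308121182 [-0.002 -0.004  0.004 -0.003  0.001  0.002  0.003] 10.375
[274.86390641 215.26359565] 1823.5 (242, 183, 66, 66) [ 0.57419692 -0.07174049  0.028     ]
yaw 3.022742406841485
(array([ 1.9, -1.4, 94.5]), array([ 0.001, -0.   ,  0.006]))
```

View pics/w6.png

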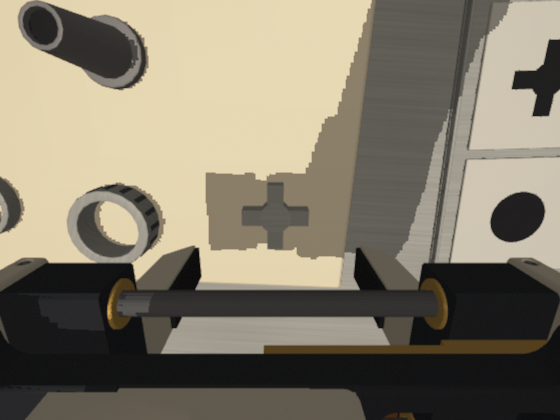

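The knife is at (275,215) with its arms aligned to the jaws. Descending to grip it.

```bash
python3 -m pendant '[[[1,-1,40,0,0,0.006,-1],[1,-1,75,0,0,0.006,-1],[1,-1,94,0,0,0.006,-1],[1,-1,94,0,0,0.006,-1],[1,-1,94,0,0,0.006,-1],[1,-1,94,0,0,0.006,1],[1,-1,94,0,0,0.006,1],[1,-1,94,0,0,0.006,1],[1,-1,94,0,0,0.006,1],[1,-1,94,0,0,0.006,1]]]' 30; python3 - <<'E'
from h import *
s=arm.observe();print(gp(s),s['width'])
E
```

```text
clock: 11.68
position: [0.5751, -0.0729, 0.1969]
ee_rot: [-0.08, 3.14, 0.0]
force: [-1.2, -0.4, 2.8]
width: 0.625
(array([ 0.57510448, -0.07289229,  0.03788393]), np.float64(92.9280073969762), array([ 1.57135246e-04,  7.11836227e-05, -9.99999985e-01])) 0.6251388926813868
```

```bash
python3 -m pendant '[[[0,0,-40,0,0,0,1],[0,0,-80,0,0,0,1],[0,0,-93,0,0,0,1],[0,0,-93,0,0,0,1]]]'; python3 - <<'E'
from h import *
s=arm.observe();print(gp(s),s['width'])
print(shift(s,.449,.1461,.13,np.radians(95.1)))
E
```

```text
clock: 12.18
position: [0.5751, -0.0729, 0.29]
ee_rot: [-0.08, 3.139, 0.0]
force: [-0.1, 0.2, -1.6]
width: 0.628
(array([ 0.57526934, -0.07291169,  0.13102159]), np.float64(92.92597664059322), array([ 1.09361063e-03,  4.56803814e-05, -9.99999401e-01])) 0.6279315767866366
(array([114.8, 225.2,   0.9]), array([-0.   ,  0.001, -0.038]))
```

```bash
python3 -m pendant '[[[25,50,0,0,0,0,1],[52,102,0,0,0,-0.02,1],[79,155,0,0,0,-0.038,1],[100,196,0,0,0,-0.038,1],[115,225,0,0,0,-0.038,1],[115,225,0,0,0,-0.038,1],[115,225,0,0,0,-0.038,1],[115,225,0,0,0,-0.038,1]]]'; python3 - <<'E'
from h import *
s=arm.observe();print(gp(s),s['width'],s['dq'].round(3))
cv2.imwrite('pics/w7.png',get_image('wrist')[:,:,::-1]);np.savez('w7',p=s['position'],r=s['ee_rot'])
print(shift(s,.449,.1461,.0305,np.radians(95.1)))
E
```

```text
clock: 13.18
position: [0.4491, 0.1448, 0.2892]
ee_rot: [0.137, -3.138, 0.001]
force: [-0.2, 0.4, -0.2]
width: 0.624
(array([0.44898568, 0.1446814 , 0.13020274]), np.float64(94.99877613944297), array([-6.51712558e-04, -7.65435228e-04, -9.99999495e-01])) 0.623986021210826 [ 0.004 -0.004 -0.001 -0.004  0.001  0.005 -0.002]
(array([-0.1,  1.4, 99.7]), array([-0.001, -0.001, -0.002]))
```

View pics/w7.png

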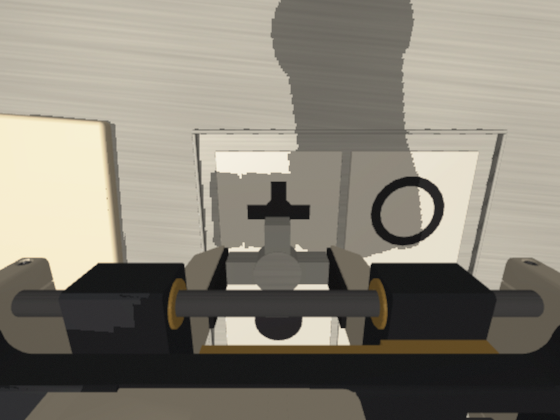

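The knife is held square, arm at (277,235), lined up with its silhouette at (278,212). Lowering.

```bash
python3 -m pendant '[[[0,1,40,0,0,0,1],[0,1,75,0,0,0,1],[0,1,96,0,0,0,1],[0,1,99,0,0,0,1],[0,1,99,0,0,0,1],[0,1,99,0,0,0,1],[0,1,99,0,0,0,0.3],[0,1,99,0,0,0,-0.3],[0,1,99,0,0,0,-1],[0,1,99,0,0,0,-1],[0,1,99,0,0,0,-1],[0,1,50,0,0,0,-1],[0,1,0,0,0,0,-1],[0,1,-10,0,0,0,-1],[0,1,-10,0,0,0,-1],[0,1,-10,0,0,0,-1]]]'; python3 - <<'E'
from h import *
s=arm.observe();print(gp(s),s['width'],s['dq'].round(3),s['clock'])
cv2.imwrite('pics/w8.png',get_image('wrist')[:,:,::-1]);np.savez('w8',p=s['position'],r=s['ee_rot'])
print(shift(s,.591,-.212,.13,np.radians(90)))
E
```

```text
clock: 15.22
position: [0.4481, 0.1467, 0.2985]
ee_rot: [0.14, -3.137, 0.001]
force: [0.5, -0.4, -0.4]
width: 1.003
(array([0.44783614, 0.14660164, 0.13951306]), np.float64(95.10876368276683), array([-1.89922271e-03, -8.37868736e-04, -9.99997845e-01])) 1.0025173482479264 [-0.001  0.011  0.001  0.     0.001  0.004 -0.   ] 15.225
(array([-110.4, -370. ,    9.5]), array([-0.001, -0.002,  0.089]))
```

View pics/w8.png

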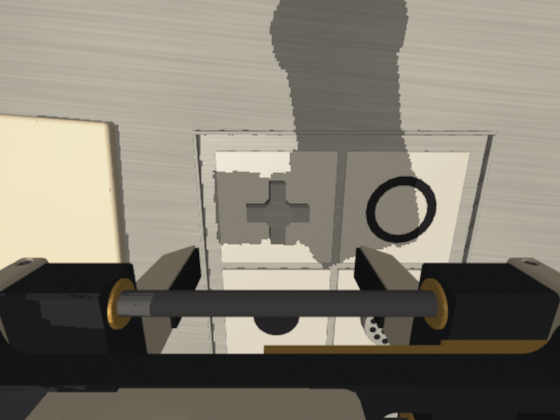

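The knife lies at (278,212) with its arms covering the silhouette. Next, the ring.

```bash
python3 -m pendant '[[[-18,-59,0,0,0,0.03,-1],[-36,-118,0,0,0,0.06,-1],[-54,-178,0,0,0,0.089,-1],[-72,-238,0,0,0,0.089,-1],[-90,-298,0,0,0,0.089,-1],[-104,-345,4,0,0,0.089,-1],[-110,-370,9,0,0,0.089,-1],[-110,-370,9,0,0,0.089,-1],[-110,-370,9,0,0,0.089,-1],[-110,-370,9,0,0,0.089,-1]]]'; python3 - <<'E'
from h import *
s=arm.observe();print(gp(s),s['width'],s['dq'].round(3),s['clock'])
cv2.imwrite('pics/w9.png',get_image('wrist')[:,:,::-1]);np.savez('w9',p=s['position'],r=s['ee_rot'])
from det import *
img,c=load('w9');g=cv2.GaussianBlur(img,(3,3),0).astype(int)
q=(g[:,:,2]-g[:,:,0])*100//np.maximum(g.max(2),1)
m=(q<15).astype(np.uint8)*255;cv2.imwrite('pics/m9.png',m)
cs,_=cv2.findContours(m,cv2.RETR_LIST,cv2.CHAIN_APPROX_NONE)
for k in cs:
    if cv2.contourArea(k)>1500:
        mm=cv2.moments(k);u=np.array([mm['m10'],mm['m01']])/mm['m00'];print(u,cv2.contourArea(k),cv2.boundingRect(k),onz(c,u,.041).round(4),onz(c,u,.028).round(4))
print(shift(s,.591,-.212,.042,np.radians(90)))
E
```

```text
clock: 16.52
position: [0.5911, -0.2103, 0.2905]
ee_rot: [0.003, -3.141, -0.001]
force: [-0.2, 0.1, -0.3]
width: 0.995
(array([ 0.59102462, -0.21012726,  0.13150263]), np.float64(90.11689014428055), array([-4.77747898e-04,  8.96329570e-04, -9.99999484e-01])) 0.9953806951608833 [-0.002 -0.004  0.004 -0.002  0.002  0.002 -0.   ] 16.525
[275.85280694 215.6400426 ] 2191.0 (247, 191, 59, 50) [ 0.5852 -0.2107  0.041 ] [ 0.5895 -0.2108  0.028 ]
[275.77369874 217.77666428] 4889.5 (236, 177, 81, 81) [ 0.587  -0.2108  0.041 ] [ 0.5914 -0.2108  0.028 ]
[139.28405882 203.70021424] 3423.0 (105, 172, 70, 65) [ 0.5751 -0.3216  0.041 ] [ 0.5788 -0.3279  0.028 ]
[286.0703905   37.85525928] 3956.5 (254, 0, 65, 79) [ 0.4557 -0.2037  0.041 ] [ 0.4527 -0.2033  0.028 ]
[260.60987819 275.09652967] 93094.0 (0, 0, 560, 420) [ 0.6402 -0.2241  0.041 ] [ 0.6476 -0.2249  0.028 ]
(array([ 0.1, -1.8, 89.5]), array([ 0.001, -0.   ,  0.002]))
```

View pics/w9.png

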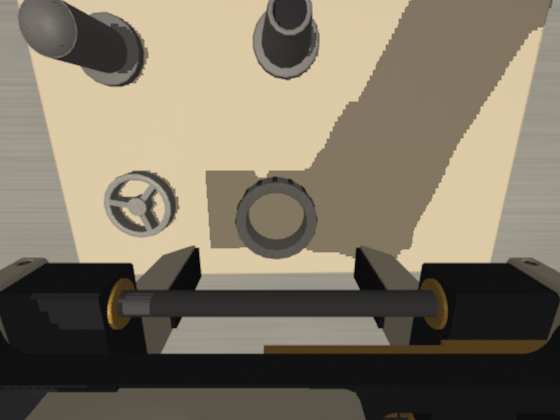

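The ring is at (276,218), between the fingers. Descending and gripping.

```bash
python3 -m pendant '[[[0,-1,40,0,0,0,-1],[0,-1,75,0,0,0,-1],[0,-1,89,0,0,0,-1],[0,-1,89,0,0,0,-1],[0,-1,89,0,0,0,-1],[0,-1,89,0,0,0,1],[0,-1,89,0,0,0,1],[0,-1,89,0,0,0,1],[0,-1,89,0,0,0,1]]]' 30; python3 - <<'E'
from h import *
s=arm.observe();print(gp(s),s['width'])
E
python3 -m pendant '[[[0,0,-40,0,0,0,1],[0,0,-80,0,0,0,1],[0,0,-90,0,0,0,1],[0,0,-90,0,0,0,1]]]'; python3 - <<'E'
from h import *
s=arm.observe();print(gp(s),s['width'])
print(shift(s,.4385,.2658,.13,np.radians(90)))
E
```

```text
clock: 17.7
position: [0.5913, -0.2126, 0.2022]
ee_rot: [-0.001, 3.141, 0.0]
force: [-1.6, 1.4, 5.6]
width: 0.74
(array([ 0.59141773, -0.21259773,  0.04323995]), np.float64(90.01940576830064), array([ 6.60597242e-04,  2.12326383e-04, -9.99999759e-01])) 0.7404460066680254
clock: 18.2
position: [0.591, -0.2128, 0.2916]
ee_rot: [-0.0, 3.141, -0.0]
force: [0.1, -0.7, -2.6]
width: 0.739
(array([ 0.59103853, -0.21283973,  0.13255364]), np.float64(90.00492137231267), array([ 3.07147184e-04, -6.92736652e-05, -9.99999950e-01])) 0.7394574008023851
(array([152.4, 478.6,   2.5]), array([-0.,  0.,  0.]))
```

```bash
python3 -m pendant '[[[18,57,0,0,0,0,1],[36,115,0,0,0,0,1],[55,173,0,0,0,0,1],[74,232,0,0,0,0,1],[93,291,0,0,0,0,1],[111,350,0,0,0,0,1],[130,409,0,0,0,0,1],[144,452,0,0,0,0,1],[152,479,2,0,0,0,1],[152,479,2,0,0,0,1],[152,479,2,0,0,0,1],[152,479,2,0,0,0,1]]]'; python3 - <<'E'
from h import *
s=arm.observe();print(gp(s),s['width'],s['dq'].round(3))
print(shift(s,.4385,.2658,.036,np.radians(90)))
E
```

```text
clock: 19.7
position: [0.4394, 0.2649, 0.2892]
ee_rot: [-0.003, -3.141, 0.002]
force: [0.4, -0.0, -1.0]
width: 0.741
(array([0.43925406, 0.26469919, 0.13019241]), np.float64(89.89746997656965), array([-6.88370351e-04, -1.08654102e-03, -9.99999173e-01])) 0.7405466155496848 [ 0.001 -0.007 -0.    -0.005  0.001 -0.001 -0.002]
(array([ 0.8,  1. , 94.2]), array([-0.001, -0.001, -0.002]))
```

```bash
python3 -m pendant '[[[1,1,40,0,0,0,1],[1,1,75,0,0,0,1],[1,1,91,0,0,0,1],[1,1,94,0,0,0,1],[1,1,94,0,0,0,1],[1,1,94,0,0,0,1],[1,1,94,0,0,0,0.2],[1,1,94,0,0,0,-0.4],[1,1,94,0,0,0,-1],[1,1,94,0,0,0,-1],[1,1,94,0,0,0,-1],[1,1,50,0,0,0,-1],[1,1,0,0,0,0,-1],[1,1,-30,0,0,0,-1],[1,1,-30,0,0,0,-1],[1,1,-30,0,0,0,-1]]]'; python3 - <<'E'
from h import *
s=arm.observe();print(gp(s),s['width'],s['dq'].round(3),s['clock'])
cv2.imwrite('pics/w10.png',get_image('wrist')[:,:,::-1]);np.savez('w10',p=s['position'],r=s['ee_rot'])
print(shift(s,.459,-.338,.19,np.radians(90)))
E
```

```text
clock: 21.7
position: [0.4378, 0.267, 0.3191]
ee_rot: [0.0, -3.141, 0.001]
force: [-1.0, 0.4, -0.2]
width: 1.001
(array([0.43765719, 0.2669266 , 0.16013827]), np.float64(90.00968851317266), array([-5.86750053e-04, -3.82662865e-04, -9.99999755e-01])) 1.0006113769007603 [-0.     0.019 -0.001  0.01  -0.001 -0.    -0.001] 21.7
(array([ -21.1, -605. ,  -29.6]), array([-0.   , -0.001,  0.   ]))
```

View pics/w10.png

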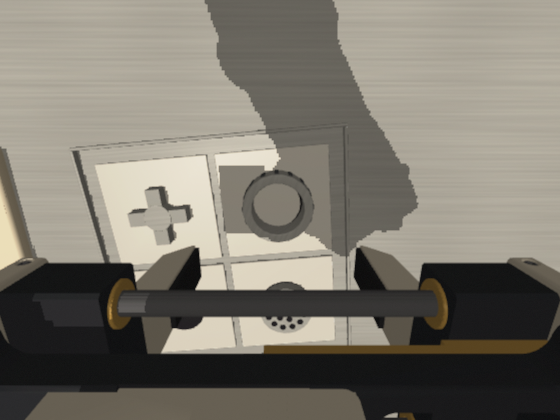

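The ring sits centred on its pad at (278,205). The silhouettes are covered. Last is the pusher.

```bash
python3 -m pendant '[[[-2,-60,-10,0,0,0,-1],[-4,-120,-20,0,0,0,-1],[-6,-182,-30,0,0,0,-1],[-8,-244,-30,0,0,0,-1],[-10,-306,-30,0,0,0,-1],[-12,-368,-30,0,0,0,-1],[-15,-430,-30,0,0,0,-1],[-18,-490,-30,0,0,0,-1],[-20,-550,-30,0,0,0,-1],[-21,-590,-30,0,0,0,-1],[-21,-605,-30,0,0,0,-1],[-21,-605,-30,0,0,0,-1],[-21,-605,-30,0,0,0,-1],[-21,-605,-30,0,0,0,-1]]]'; python3 - <<'E'
from h import *
s=arm.observe();print(gp(s),s['width'],s['dq'].round(3),s['clock'])
cv2.imwrite('pics/w11.png',get_image('wrist')[:,:,::-1]);np.savez('w11',p=s['position'],r=s['ee_rot'])
print(shift(s,.459,-.338,.058,np.radians(90)))
E
```

```text
clock: 23.5
position: [0.4596, -0.3362, 0.3497]
ee_rot: [-0.004, 3.142, 0.001]
force: [0.1, -0.6, -0.7]
width: 1.0
(array([ 0.45960743, -0.33611012,  0.19067608]), np.float64(90.13734827112891), array([ 8.18980801e-05,  8.52245900e-04, -9.99999633e-01])) 1.000257452791998 [ 0.003 -0.001  0.007 -0.004  0.001  0.     0.004] 23.5
(array([  0.6,  -1.9, 132.7]), array([0.001, 0.   , 0.002]))
```

View pics/w11.png

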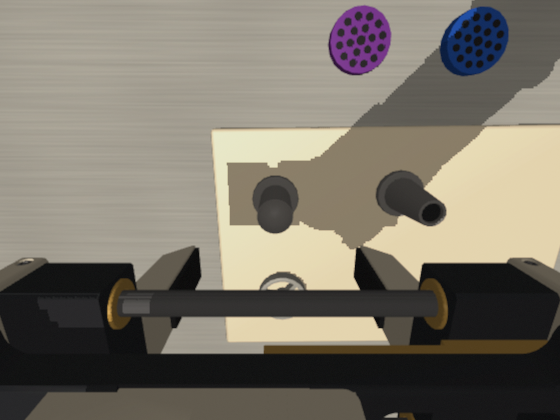

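The pusher is domed and closed, flange at (275,197) and dome at (275,214). The open tube is at right and is left alone. Computing its axis.

```bash
python3 - <<'E'
from det import *
img,c=load('w11');g=cv2.GaussianBlur(img,(3,3),0).astype(int)
q=(g[:,:,2]-g[:,:,0])*100//np.maximum(g.max(2),1)
b=blob((q<15).astype(np.uint8)*255,(275,205),20)
k=b[2][:,0];x,y,w,h=cv2.boundingRect(b[2]);print(b[1],(x,y,w,h))
cx=x+(w-1)/2
print('flange',onz(c,(cx,y+w/2),.025), 'bottom edge far',onz(c,(cx,y),.02))
lo=k[k[:,1]>y+h-6];print('dome',onz(c,(lo[:,0].mean(),y+h-1),.082),'stem radius 16')
for X in [(.459,-.338,.025),(.459,-.338,.085)]: print(proj(c,X))
E
```

```text
[274.82488314 202.97959367] (253, 176, 45, 57)
flange [ 0.45937173 -0.33784574  0.025     ] bottom edge far [ 0.43595071 -0.33786674  0.02      ]
dome [ 0.47538967 -0.33797506  0.082     ] stem radius 16
[274.85587338 198.16430097]
[274.4306814  215.82693319]
```

```bash
python3 -m pendant '[[[0,-2,45,0,0,0,-1],[0,-2,90,0,0,0,-1],[0,-2,120,0,0,0,-1],[0,-2,132,0,0,0,-1],[0,-2,132,0,0,0,-1],[0,-2,132,0,0,0,-1],[0,-2,132,0,0,0,1],[0,-2,132,0,0,0,1],[0,-2,132,0,0,0,1],[0,-2,132,0,0,0,1],[0,-2,132,0,0,0,1],[0,-2,132,0,0,0,1],[0,-2,132,0,0,0,1],[0,-2,132,0,0,0,1]]]' 25; python3 - <<'E'
from h import *
s=arm.observe();print(gp(s),s['width'])
E
```

```text
clock: 25.3
position: [0.4591, -0.3397, 0.2177]
ee_rot: [0.0, -3.141, -0.0]
force: [-0.3, 0.6, -0.7]
width: 0.341
(array([ 0.45908756, -0.33970608,  0.05866804]), np.float64(90.01115876949696), array([-1.26677006e-04,  2.03311729e-04, -9.99999971e-01])) 0.3410032200920348
```

Gripped at 31.4 mm, which matches the 32 mm stem.

```bash
python3 -m pendant '[[[0,0,-40,0,0,0,1],[0,0,-90,0,0,0,1],[0,0,-120,0,0,0,1],[0,0,-120,0,0,0,1]]]'; python3 - <<'E'
from h import *
s=arm.observe();print(gp(s),s['width'])
print(shift(s,.569,.1568,.15,np.radians(90)))
E
```

```text
clock: 25.8
position: [0.4596, -0.3404, 0.34]
ee_rot: [-0.0, 3.138, -0.003]
force: [1.2, 0.1, -2.1]
width: 0.341
(array([ 0.46021942, -0.34071437,  0.18097682]), np.float64(90.00237822344897), array([ 0.00396532, -0.00217961, -0.99998976])) 0.3406455599672223
(array([-109.3,  497.2,   30.3]), array([-0.002,  0.004,  0.   ]))
```

```bash
python3 -m pendant '[[[-12,50,0,0,0,0,1],[-24,105,0,0,0,0,1],[-37,163,0,0,0,0,1],[-50,222,0,0,0,0,1],[-63,281,0,0,0,0,1],[-76,340,0,0,0,0,1],[-89,398,0,0,0,0,1],[-102,450,10,0,0,0,1],[-109,485,20,0,0,0,1],[-109,497,28,0,0,0,1],[-109,497,28,0,0,0,1],[-109,497,28,0,0,0,1],[-109,497,28,0,0,0,1]]]'; python3 - <<'E'
from h import *
s=arm.observe();print(gp(s),s['width'],s['dq'].round(3))
print(shift(s,.569,.1568,.0512,np.radians(90)))
cv2.imwrite('pics/w12.png',get_image('wrist')[:,:,::-1]);np.savez('w12',p=s['position'],r=s['ee_rot'])
E
```

```text
clock: 27.42
position: [0.5683, 0.1555, 0.3101]
ee_rot: [0.003, 3.141, -0.0]
force: [0.6, -0.1, -1.9]
width: 0.345
(array([0.56834522, 0.15549492, 0.15114638]), np.float64(89.87429577045855), array([ 5.81285515e-04, -3.01527387e-04, -9.99999786e-01])) 0.34528232829940475 [-0.004 -0.001 -0.006 -0.003 -0.002 -0.    -0.003]
(array([-0.7,  1.3, 99.9]), array([-0.   ,  0.001, -0.002]))
```

View pics/w12.png

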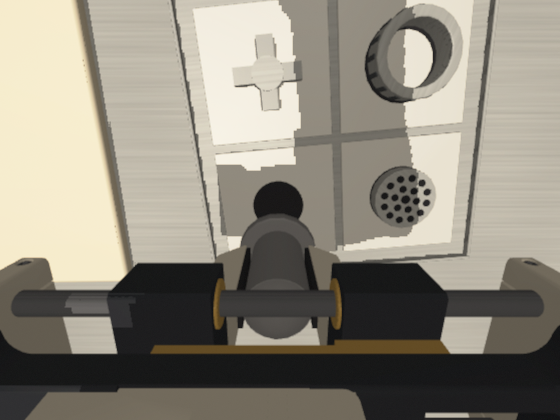

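The pusher hangs upright, with its silhouette at (278,204) straight ahead. Lowering.

```bash
python3 -m pendant '[[[-1,1,40,0,0,0,1],[-1,1,75,0,0,0,1],[-1,1,94,0,0,0,1],[-1,1,99,0,0,0,1],[-1,1,99,0,0,0,1],[-1,1,99,0,0,0,1],[-1,1,99,0,0,0,0],[-1,1,99,0,0,0,-1],[-1,1,99,0,0,0,-1],[-1,1,99,0,0,0,-1],[-1,1,99,0,0,0,-1],[-1,1,99,0,0,0,-1],[-1,1,99,0,0,0,-1],[-1,1,60,0,0,0,-1],[-1,1,10,0,0,0,-1],[-1,1,-40,0,0,0,-1],[-1,1,-60,0,0,0,-1],[-1,1,-60,0,0,0,-1],[-1,1,-60,0,0,0,-1]]]'; python3 - <<'E'
from h import *
s=arm.observe();print(gp(s),s['width'],s['dq'].round(3),s['clock'])
cv2.imwrite('pics/w13.png',get_image('wrist')[:,:,::-1]);np.savez('w13',p=s['position'],r=s['ee_rot'])
print(shift(s,.62,.20,.25,np.radians(90)))
E
```

```text
clock: 29.85
position: [0.5687, 0.1581, 0.3686]
ee_rot: [0.0, -3.14, 0.001]
force: [-0.7, -0.5, -1.3]
width: 1.001
(array([0.56841277, 0.15801178, 0.20957817]), np.float64(90.00801761086811), array([-1.56483354e-03, -5.20607843e-04, -9.99998640e-01])) 1.001489773087759 [ 0.     0.012 -0.002  0.008 -0.     0.001 -0.001] 29.85
(array([-51.3,  41.9, -40.5]), array([-0.001, -0.002,  0.   ]))
```

View pics/w13.png

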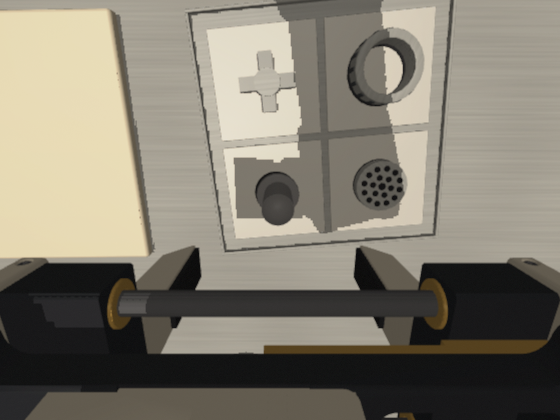

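All four parts are on their pads. I'll check the final positions in the top and scene views, moving the arm back first so it doesn't cast shadows on the tray.

```bash
python3 -m pendant '[[[0,50,-20,0,0,0,-1],[0,100,-40,0,0,0,-1],[0,150,-60,0,0,0,-1],[0,200,-80,0,0,0,-1],[0,250,-90,0,0,0,-1],[0,300,-90,0,0,0,-1],[0,300,-90,0,0,0,-1],[0,300,-90,0,0,0,-1]]]'; python3 - <<'E'
from h import *
for n in('top','scene'):
    g=get_image(n)[:,:,::-1];cv2.imwrite(f'pics/{n}9.png',g)
    r=g[130:290,140:460] if n=='top' else g[120:370,150:430]
    cv2.imwrite(f'pics/{n}9z.png',cv2.convertScaleAbs(cv2.resize(r,None,fx=2.4,fy=2.4,interpolation=cv2.INTER_CUBIC),alpha=1.4))
E
```

```text
clock: 30.9
position: [0.5692, 0.4578, 0.4579]
ee_rot: [0.0, -3.14, 0.004]
force: [-0.6, -0.5, -0.3]
width: 1.0
```

View pics/top9z.png

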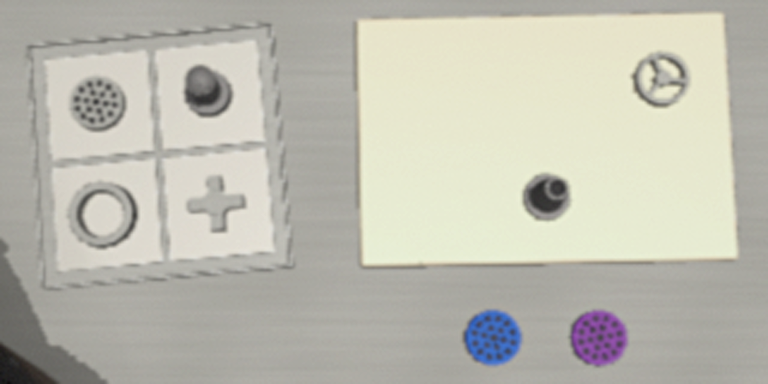

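View pics/scene9z.png

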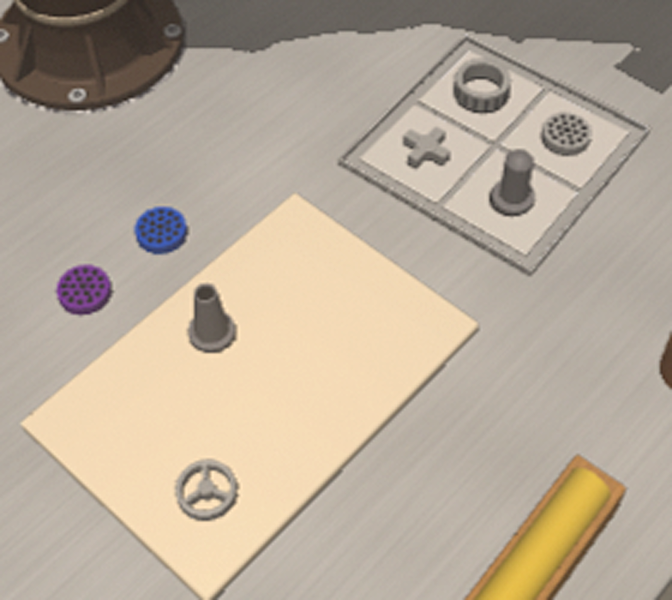

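```bash
python3 - <<'E'
from det import *
T={'plate':((180.5,173),(386,176),(.5581,.2764),.014),'knife':((231,214.5),(327,181),(.4493,.1461),.014),'ring':((183,219),(351,156),(.4386,.2657),.02),'pusher':((227,168),(364,194),(.5688,.1568),.03)}
it=cv2.imread('pics/top9.png');is_=cv2.imread('pics/scene9.png')
for k,(a,b,tg,z) in T.items():
    rs=[]
    for im,cn,uv in((it,'top',a),(is_,'scene',b)):
        v=cv2.GaussianBlur(cv2.cvtColor(im,cv2.COLOR_BGR2GRAY),(3,3),0)
        r=26;x0,y0=int(uv[0])-r,int(uv[1])-r;p=v[y0:y0+2*r,x0:x0+2*r]
        t=(np.percentile(p,92)*.86)
        bb=blob((v<t).astype(np.uint8)*255,uv,9);c=cam(cn)
        if bb is None: print(k,cn,None);continue
        rs.append(ray(c,bb[1]));X=onz(c,bb[1],z)
        print(k,cn,bb[1].round(1),cv2.contourArea(bb[2]),X.round(4),'err mm',((X[:2]-tg)*1e3).round(1))
        if k=='knife':
            pts=np.array([onz(c,q,z)[:2] for q in bb[2][:,0]]);d=pts-X[:2];zz=d[:,0]+1j*d[:,1];w=abs(zz)>.02
            print('  yaw',np.degrees(np.angle(np.sum(zz[w]**4)))/4)
    if len(rs)==2:print('  tri',tri(rs)[0].round(4))
# look-alikes unmoved?
for n in('top','scene'):
    d=cv2.absdiff(cv2.imread(f'pics/{n}0.png'),cv2.imread(f'pics/{n}9.png')).max(2)
    for nm,(x,y) in {'top':dict(spacer=(415,162),tube=(369,210)),'scene':dict(spacer=(236,324),tube=(237,252))}[n].items():
        print(n,nm,np.percentile(d[y-14:y+14,x-14:x+14],[50,95,100]))
s=arm.observe();print(shift(s,.62,.21,.22,np.pi/2))
E
```

```text
plate top [180.5 173. ] 402.0 [0.5569 0.2748 0.014 ] err mm [-1.2 -1.6]
plate scene [385.3 175.9] 287.5 [0.5623 0.2743 0.014 ] err mm [ 4.2 -2.1]
  tri [0.5592 0.2771 0.0088]
knife top [230.7 214.9] 2009.5 [0.4472 0.1438 0.014 ] err mm [-2.1 -2.3]
  yaw -39.853511206650666
knife scene [327.1 181.8] 212.5 [0.4543 0.1447 0.014 ] err mm [ 5.  -1.4]
  yaw 5.103689745293199
  tri [0.4498 0.1464 0.0085]
ring top [183.  219.2] 236.0 [0.4362 0.2646 0.02  ] err mm [-2.4 -1.1]
ring scene [350.3 156. ] 65.5 [0.4422 0.2638 0.02  ] err mm [ 3.6 -1.9]
  tri [0.4381 0.267  0.0142]
pusher top [227.2 169. ] 1928.0 [0.5634 0.1524 0.03  ] err mm [-5.4 -4.4]
pusher scene None
top spacer [10. 12. 13.]
top tube [10. 12. 13.]
scene spacer [1. 2. 4.]
scene tube [1. 3. 4.]
(array([ -50.8, -246.4,   80.4]), array([-0.002, -0.   , -0.002]))
```

```bash
python3 - <<'E'
from det import *
img,c=load('w13')
o=img.copy();t=np.linspace(0,2*np.pi,60)
for (X,Y,r,z) in[(.5688,.1568,.025,.017),(.5688,.1568,.016,.07),(.4386,.2657,.034,.033),(.4386,.2657,.025,.033),(.5581,.2764,.029,.021)]:
    q=np.array([proj(c,(X+r*np.cos(a),Y+r*np.sin(a),z)) for a in t]).round().astype(int);cv2.polylines(o,[q],True,(0,0,255),1)
a=np.radians(5.11)
for k in range(4):
    b=a+k*np.pi/2;q=[proj(c,(.4493+rr*np.cos(b)-w*np.sin(b),.1461+rr*np.sin(b)+w*np.cos(b),.021)) for rr,w in((.007,.007),(.029,.007),(.029,-.007),(.007,-.007))]
    cv2.polylines(o,[np.array(q).round().astype(int)],False,(0,0,255),1)
cv2.imwrite('pics/ov.png',cv2.resize(o[0:250,180:460],None,fx=2.4,fy=2.4,interpolation=cv2.INTER_CUBIC))
E
```

```text
(no output)
```

View pics/ov.png

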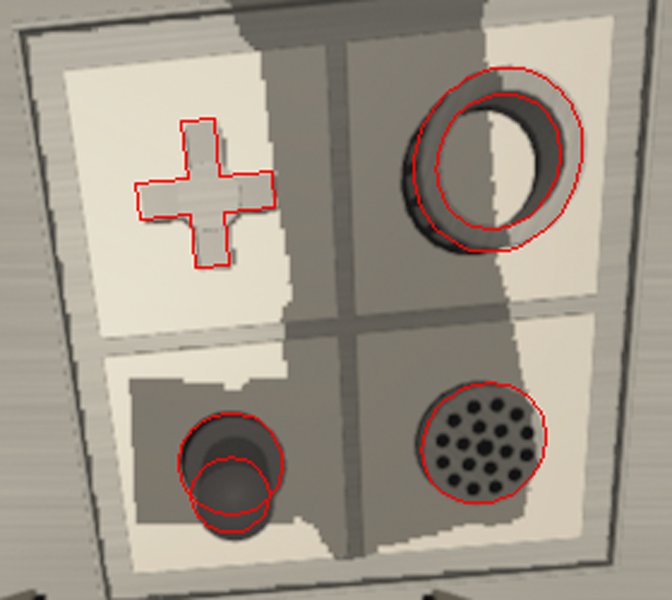

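The target outlines, drawn at each part's top height, fall on the knife (205,195), ring (497,160), plate (485,443) and pusher flange (232,463) to within about 1–2 mm. Handing in.

```bash
python3 -c "
from cell import arm
s=arm.observe();print(s['clock'],s['force'],s['width']);print(arm.sign_off())"
```

```text
31.0 [-0.19597652  0.51475729  0.28236608] 1.002224659683002
the job is handed in; nothing more can be done
None
```

The plate, knife, ring nut and pusher are in the tray, each on its own silhouette. I packed them in that order and handed the job in at about 31 s, with the gripper open and clear of everything.

**Centring:** In the last wrist picture, the target outlines drawn at each part's height fell on all four parts to within about 1–2 mm. Two-view triangulation gave the same result for the plate, knife and ring, and the knife's yaw measured 5.1° against the pad's 5.1°.

**Left alone:** In the top and scene pictures, the spacer and tube stand where they did at the start. I did not go near the blue and purple plates.

**Checks that failed or disagreed:**
- **Top and scene cameras:** Taken singly, they differed by a few mm, up to 5 mm (within what I'd put down to calibration and contour bias); triangulating the pair evened this out.
- **Pusher:** In the final top view its contour merged with the pad, and none was found in the scene view. Its centring therefore rests on the wrist picture and the measured release pose.
- **Knife:** In the top view its contour merged the same way, so I took the yaw from the scene view and the wrist overlay.

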